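# Set the polariser of the strain viewer

## Task

Push the lever of the polariser ring round by its upright pin until the lever's point lines up with the point of the index beside the scale, then press the lamp button all the way down, let it come up again and move clear. Only push, gently, with the outside of the fingers: do not grip or lift anything, do not shift the index or the clear cup on the window, and leave the other things alone.

Things in the scene. Friction and masses are not known exactly. Their poses are not given: they have to be found in the camera images.
- light_box: D-shaped grey light box fixed to the bench, 240 mm deep (x), 250 mm wide (y), deck at z = 24 mm. Origin: on the bench under the ring's axis. Its x axis points to the round rear, -x to the straight edge with the scale, y to the left seen from there; yaw within 0.35 rad. A tall fixed rack post stands behind it at about x = 0.70, y = 0.05, shelves beyond x = 0.75
- ring_centre (a point): centre of the black polariser ring, on its upper face, 42 mm above the bench; the ring (150 mm outer diameter) lies flat around a white window and turns about the vertical axis through this point
- polariser_ring (a joint): angle of the ring in rad, stops at -1.25 and 1.25. At 0 its lever points along the light box's -x; positive is counter-clockwise seen from above (the lever moves towards the light box's -y). Every start has it well to the left (near -1), away from the index. Friction holds it where it is left; a push of about 2 to 3 N on the pin turns it
- pin_top (a point): centre of the top of the upright pin on the lever, 86 mm above the bench. The pin is a round aluminium post, 14 mm diameter, 95 mm from the ring's axis; it stands free from z = 40 mm to 86 mm. The lever under it is 12 mm wide
- lever_point (a point): pointed outer end of the lever, 114 mm from the ring's axis, 36 mm above the bench; its x axis runs from the point to the ring's axis
- index (a joint): angle of the index in rad, measured like that of the ring: the lever points at the index when both angles are equal. The index is stiff and must stay as it was set
- index_point (a point): inward point of the index, a small aluminium slider (about 20 mm long, 16 mm wide, its top at z = 34 mm) sitting in the curved groove outside the scale; the point lies 120 mm from the ring's axis, its x axis runs from the point to the ring's axis
- lamp_button_top (a point): centre of the top of the round lamp button, 26 mm diameter, grey in a black housing, on the deck right of the ring. It is pressed straight down: travel 6 mm, spring, about 5 N fully down; it comes up again by itself
- lamp_button (a joint): how far the lamp button is pressed, 0 to 0.006 m
- clear_cup: clear moulded cup to be inspected, lying loose on the window: 62 mm diameter, 24 mm high (top about 62 mm above the bench), origin at the centre of its underside
- screwdriver: a screwdriver, 201 mm long, beside the light box, loose; origin at the centre of its underside
- marker: a felt marker, 147 mm long, beside the light box, loose; origin at the centre of its underside
- grip_1: a loose tool handle, 170x31x23 mm, loose; origin at the centre of its underside
- grip_2: another loose tool handle, 170x31x23 mm, loose; origin at the centre of its underside
- whisk_head: a wire whisk head, 144 mm long, loose; origin at the centre of its underside
- mug: a mug, 97 mm tall, loose; origin at the centre of its underside
There are look-alikes about, which are no part of the job. Of the things like the clear_cup, leave any that is pink or red; of the rest the larger one is meant.

How it is judged (in metres and radians):
On the way, in this order (a step that is already met when the one before it is completed fails the run):
1. the lever's point is in line with the index (angle between the x axis of lever_point and the x axis of index_point, either way round below 0.06 rad and velocity of joint polariser_ring between -0.1 and 0.1 rad/s), for 0.3 s.
2. the lamp button is pressed all the way down (value of joint lamp_button above 0.0045 m), for 0.1 s.
At the end, for the whole second after the job is handed in: The lever is in line with the index within 0.06 rad (about 7 mm at the point) and at rest, the lamp button has been pressed at least 4.5 mm after the ring was set and is up again (under 1.5 mm), and the clear cup lies flat on the window (angle between the x axis of lever_point and the x axis of index_point, either way round below 0.06 rad and velocity of joint polariser_ring between -0.05 and 0.05 rad/s and value of joint lamp_button below 0.0015 m and horizontal distance between clear_cup and ring_centre below 0.035 m and angle between clear_cup's own z axis and vertical below 0.1 rad); the robot touches nothing.
It fails at once if the lamp button pressed while the lever is off the index (value of joint lamp_button above 0.003 m and angle between the x axis of lever_point and the x axis of index_point, either way round above 0.06 rad).
It fails at once if the index shifted by more than 4 mm (distance of index_point from where it was at the start of the episode above 0.004 m).
It fails at once if the clear cup moved by more than 8 mm (distance of clear_cup from where it was at the start of the episode above 0.008 m).
It fails at once if the fingers press or grip the light box or its parts with more than 30 N (contact force between the fingers and light_box above 30 N).
It fails at once if another loose thing moved by more than 15 mm (distance of any of screwdriver, marker, grip_1, grip_2, whisk_head, mug from where it was at the start of the episode above 0.015 m).
It also fails if it takes over 59 s, if anything falls off the work surface, if the arm or the gripper's body presses on something with over 40 N, if the wrist force passes 120 N, or if a joint passes its speed limit or range.

## Robot

A 6-joint arm with a two-finger parallel gripper is mounted at the origin on a cart in front of the work surface, level with it; the furniture and walls round the work are solid. World frame = base frame: x ahead of the robot, y to its left, z up, the work surface at z = 0. Lengths are in m, angles in degrees, forces in N, time in s.
With the tool pointing down it reaches from about 0.15 to 0.775 m from the base axis. Payload 6.1 kg.
Tool frame: the origin (TCP) lies between the finger pads; the fingertips stand 22 mm ahead of it and the grasp point (between the pads) lies 3 mm ahead of it (env.tcp_to_tips is the distance from the TCP to the fingertips, in m); z points along the fingers, y is the line along which they close (so a half turn about z gives the same grasp; the last joint's range is limited). The gripper opens to 85 mm and grips with 20 to 120 N. Pads are 22 mm wide; open, the fingers measure 114 mm over their backs; the gripper's body (76 mm by 85 mm) begins 54 mm behind the grasp point. The pads swing forward as they close: fully open they stand 13 mm farther back than shut.
Start: joints at [68.87, 7.208, -2.269, 80.523, 0, 90], TCP at [0.189, 0.49, 0.253] pointing down, gripper open.
Joint ranges: [-155.77, 155.77], [-54.66, 111.73], [-72.52, 77.12], [-102.08, 115.82], [-83.92, 84.16], [-180, 180]. Speed limits (degrees/s): [136.94, 136.94, 172.46, 180, 180, 180].

## Interface

Orientations are given as a 3x3 rotation matrix whose columns are the frame's x, y, z axes.
In Python, from bench import observe, optics, env gives the robot as it stands.
- The arm moves only by the tool servo_tool, never from a script. Its arguments are lists of equal length, an entry for each row: "linear": the shift along the world's x, y, z in m, a list of three; "turn": the turn about the world's z in degrees; "hand": the opening, from 0 (shut) to 1 (fully open). A call has 1 to 10 rows; each row is the pose to reach, as a shift and turn from the pose commanded when the call began; what a row does not reach only later rows make up. A row lasts 1/12 s, in which the tool goes at most 41.7 mm and 7.16 degrees, less where a joint would pass 70% of its speed; a pose out of reach is approached as far as the arm can. A call with a gripper value outside its range is refused whole. The fingers move at their own pace and stop on an object; "grip_force" is the grip in N (left out, the last holds). Time passes only in rows, so rows that repeat a pose let the fingers close. It gives the time, the measured TCP pose, the force, the opening and the grip force at its end, in the units of the state.
- observe(): the state, without advancing time (a new reading comes with each control period).
- optics.capture(name): name is "scene" or "top"; returns the picture (400x640x3 uint8, red, green, blue); there is no depth.
- optics.calibration(name): a dict with "fx", "fy", "cx", "cy" (pixels), "extrinsics" (4x4, takes a point from camera to world coordinates). Camera axes: x right, y down, z forward; pixel columns grow to the right and rows downward; lengths in m; the calibration is good to about 2 mm. A picture is of the moment at which its call begins. calibration takes no time and is no camera call.
- env.close_job(): hands the job in; it is judged then, once.
The state is a dict: "clock": time; "joints": joint angles; "dq": joint speeds; "joint_efforts": joint torques, N m; "eef_pos": TCP position; "tcp_rot": TCP orientation; "ft_force": force on the tool from outside, world axes, zero at the start; "torque": the same for the moment, N m; "opening": finger opening in m; "gripper_force": force on a finger pad.
Only numpy, scipy, OpenCV 4.12 (cv2) and the standard library are available. Lean on these libraries where they do the work, as an engineer would, in place of code of your own. Each camera call takes 0.05 s, during which the arm holds its last target. There are 200 camera calls.

## Working session

There is one attempt and no reset: what is moved stays moved. The work goes in short steps, Python scripts to look and compute and a tool call to move; the robot and the scene stay as the last step left them, time stands still between calls to the robot, and variables do not carry over. Pictures are saved under pics/ and viewed, at most 10 in all, crops included, and the job is handed in when it is done.

Besides the shell and the picture viewer there is one more tool, called by a JSON object that holds its "method" and its "body". servo_tool: Moves the arm, as the interface text tells. Its arguments: {"type":"object","properties":{"linear":{"type":"array","items":{"type":"array","items":{"type":"number"}}},"turn":{"type":"array","items":{"type":"number"}},"hand":{"type":"array","items":{"type":"number"}},"grip_force":{"type":"number"}},"required":["linear","turn","hand"]}

```bash
mkdir -p pics; python3 - <<'E'
from bench import observe, optics, env
import cv2
for n in("top","scene"):
    cv2.imwrite(f"pics/{n}0.png",optics.capture(n)[:,:,::-1])
    c=optics.calibration(n);print(n,c)
s=observe();print(s["clock"],s["eef_pos"],s["tcp_rot"],s["opening"],env.tcp_to_tips)
E
```

```text
top {'fx': 388.90376642571255, 'fy': 388.90376642571255, 'cx': 319.636393031317, 'cy': 196.201830060352, 'extrinsics': array([[-2.06642998e-02, -9.98800227e-01,  4.43969997e-02,
         5.09140883e-01],
       [-9.99786211e-01,  2.06119280e-02, -1.63712782e-03,
        -5.23255267e-02],
       [ 7.20055877e-04, -4.44213382e-02, -9.99012626e-01,
         1.24150329e+00],
       [ 0.00000000e+00,  0.00000000e+00,  0.00000000e+00,
         1.00000000e+00]])}
scene {'fx': 453.2996249492878, 'fy': 453.2996249492878, 'cx': 331.67356697213415, 'cy': 200.93514781219318, 'extrinsics': array([[ 0.77123816, -0.28901491,  0.56715261, -0.38939914],
       [-0.63612726, -0.38227836,  0.67022785, -1.1951467 ],
       [ 0.02310433, -0.87768653, -0.47867792,  0.88664197],
       [ 0.        ,  0.        ,  0.        ,  1.        ]])}
0.1 [0.18912628 0.48937882 0.25259598] [[-9.32767182e-01  3.60478966e-01 -5.46348021e-04]
 [ 3.60479380e-01  9.32766179e-01 -1.36812527e-03]
 [ 1.64345742e-05 -1.47308955e-03 -9.99998915e-01]] 0.08540930508567295 0.022
```

View pics/top0.png

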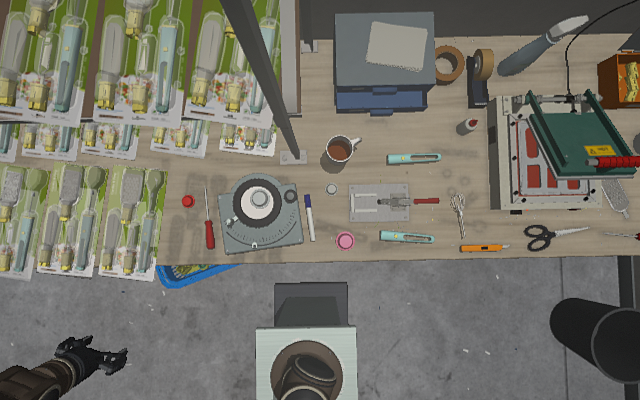

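View pics/scene0.png

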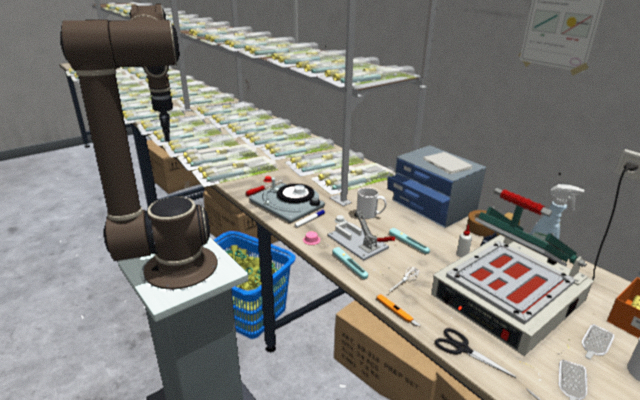

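The top view shows the light box around (260,213), with the ring near (258,203), the pin near (232,220), the index near (254,245) and the lamp button near (290,196). I'll zoom in.

```bash
python3 - <<'E'
import cv2, numpy as np
a=cv2.imread("pics/top0.png")[165:265,190:320]
cv2.imwrite("pics/topc.png",cv2.resize(a,None,fx=6,fy=6,interpolation=cv2.INTER_CUBIC))
b=cv2.imread("pics/scene0.png")[165:235,235:340]
cv2.imwrite("pics/scenec.png",cv2.resize(b,None,fx=7,fy=7,interpolation=cv2.INTER_CUBIC))
E
```

```text
(no output)
```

View pics/topc.png

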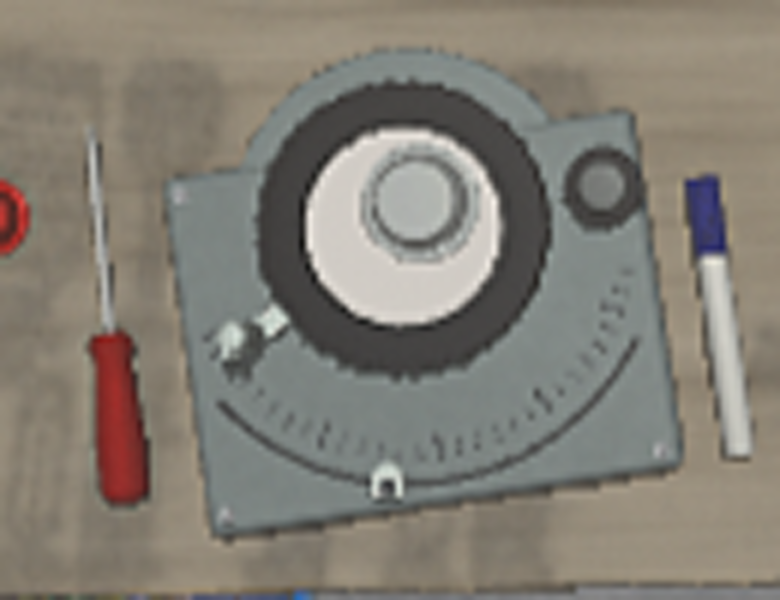

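View pics/scenec.png

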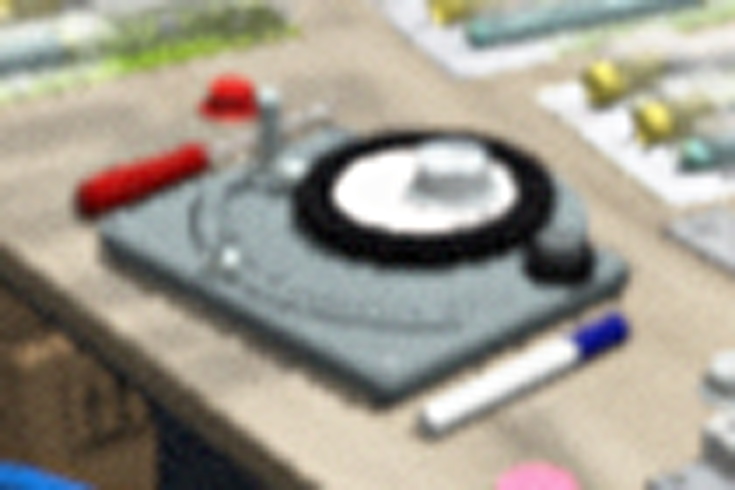

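The crop shows:

| Feature | Crop pixels |
|---|---|
| Ring centre | (404,229) |
| Pin top | about (229,335) |
| Lever root | (273,320) |
| Index | (388,480) |
| Button | (602,187) |

Next I'll back-project these to the known heights.

```bash
cat > h.py <<'E'
import numpy as np, cv2
from bench import observe, optics, env
def ray(n,u,v):
    c=optics.calibration(n);T=c["extrinsics"]
    return T[:3,3],T[:3,:3]@np.array([(u-c["cx"])/c["fx"],(v-c["cy"])/c["fy"],1])
def pt(n,u,v,z):
    o,d=ray(n,u,v);return o+d*(z-o[2])/d[2]
def tc(u,v,z): return pt("top",(u+.5)/6-.5+190,(v+.5)/6-.5+165,z)
def sc(u,v,z): return pt("scene",(u+.5)/7-.5+235,(v+.5)/7-.5+165,z)
def px(n,p):
    c=optics.calibration(n);q=np.linalg.inv(c["extrinsics"])@np.r_[p,1]
    return np.array([c["fx"]*q[0]/q[2]+c["cx"],c["fy"]*q[1]/q[2]+c["cy"]])
def ringc(img):
    hsv=img[165:265,190:320].astype(int)
    m=(hsv.max(2)<95).astype(np.uint8)
    n,l,s,_=cv2.connectedComponentsWithStats(m)
    i=1+np.argmax(s[1:,4]);cn=max(cv2.findContours((l==i).astype(np.uint8),0,1)[0],key=cv2.contourArea)
    e=cv2.fitEllipse(cv2.convexHull(cn));return e
E
python3 - <<'E'
from h import *
np.set_printoptions(precision=4,suppress=True)
e=ringc(cv2.imread("pics/top0.png")[:,:,::-1]);print(e)
C=pt("top",e[0][0]+190,e[0][1]+165,.042);C2=tc(404,227,.042)
print("ring",C,C2,"scene",sc(425,195,.042))
for nm,u,v,z in[("pin",229,332,.086),("leverroot",275,320,.040),("index",388,483,.034)]:
    p=tc(u,v,z);d=p-C;print(nm,p,np.hypot(*d[:2]),np.degrees(np.arctan2(d[1],d[0])))
print("pin sc",sc(267,97,.086),"index sc",sc(231,258,.034))
for z in(.035,.04,.045,.05):print("btn",z,tc(602,187,z),sc(565,228,z))
k=[tc(*q,.024) for q in[(168,182),(217,537),(681,465),(632,113)]]
for i in range(4):d=k[(i+1)%4]-k[i];print(k[i],np.hypot(*d[:2]),np.degrees(np.arctan2(d[1],d[0])))
print("cup",tc(415,202,.062), "screwdriver", tc(90,130,.01),tc(110,335,.015),tc(125,500,.015),"marker",tc(700,180,.01),tc(738,455,.01),"mug",pt("top",341,150,.097))
E
```

```text
((66.60767364501953, 37.627593994140625), (49.02029037475586, 49.283287048339844), 52.870643615722656)
ring [0.5466 0.1405 0.042 ] [0.5473 0.1395 0.042 ] scene [0.5401 0.1307 0.042 ]
pin [0.4957 0.2197 0.086 ] 0.09411406235588946 122.73312933252285
leverroot [0.5009 0.2068 0.04  ] 0.08055224716565766 124.61155659050914
index [0.4158 0.1508 0.034 ] 0.13123357952585282 175.48224587794297
pin sc [0.49   0.2156 0.086 ] index sc [0.4189 0.1464 0.034 ]
btn 0.035 [0.5661 0.0379 0.035 ] [0.5876 0.061  0.035 ]
btn 0.04 [0.5658 0.0376 0.04  ] [0.5819 0.0536 0.04  ]
btn 0.045 [0.5656 0.0372 0.045 ] [0.5762 0.0462 0.045 ]
btn 0.05 [0.5654 0.0368 0.05  ] [0.5704 0.0389 0.05  ]
[0.5739 0.2653 0.024 ] 0.1864167032388824 -172.681266074837
[0.389  0.2416 0.024 ] 0.2434822347029388 -82.40061558938592
[0.4212 0.0002 0.024 ] 0.18515671704477568 6.880047857263922
[0.605  0.0224 0.024 ] 0.2448969661404643 97.30170754667515
cup [0.5592 0.1306 0.062 ] screwdriver [0.603 0.31  0.01 ] [0.4946 0.2988 0.015 ] [0.4083 0.2916 0.015 ] marker [ 0.5699 -0.012   0.01  ] [ 0.4248 -0.0292  0.01  ] mug [ 0.6956 -0.1203  0.097 ]
```

{"method": "servo_tool", "body": {"linear": [[0,-0.04,0],[0.01,-0.08,0],[0.02,-0.12,0],[0.03,-0.16,0],[0.05,-0.19,0],[0.07,-0.22,0],[0.1,-0.24,0],[0.135,-0.248,0],[0.175,-0.248,0],[0.215,-0.248,0]], "turn": [-4,-8,-12,-16,-20,-24,-28,-32,-35,-35], "hand": [0,0,0,0,0,0,0,0,0,0], "grip_force": 20}}

```text
clock: 0.93
eef_pos: [0.4057, 0.2404, 0.2536]
tcp_rot: [[-0.554, 0.832, 0.001], [0.832, 0.554, 0.001], [0.0, 0.001, -1.0]]
ft_force: [-0.2, 1.7, 0.6]
opening: 0.0001
gripper_force: 0.0
```

{"method": "servo_tool", "body": {"linear": [[0.035,0,0],[0.07,0,0],[0.105,0,0],[0.124,0,0],[0.124,0,0],[0.124,0,-0.03],[0.124,0,-0.06],[0.124,0,-0.09],[0.124,0,-0.09],[0.124,0,-0.09]], "turn": [0,0,0,0,0,0,0,0,0,0], "hand": [0,0,0,0,0,0,0,0,0,0]}}

```text
clock: 1.77
eef_pos: [0.5265, 0.2412, 0.1622]
tcp_rot: [[-0.558, 0.83, -0.004], [0.83, 0.558, -0.002], [0.001, -0.004, -1.0]]
ft_force: [0.2, -1.1, 1.1]
opening: 0.0004
gripper_force: 0.0
```

{"method": "servo_tool", "body": {"linear": [[0,0,-0.03],[0,0,-0.06],[0,0,-0.086],[0,0,-0.086],[0,0,-0.086],[0,0,-0.086]], "turn": [0,0,0,0,0,0], "hand": [0,0,0,0,0,0]}}

```text
clock: 2.27
eef_pos: [0.5296, 0.2424, 0.0803]
tcp_rot: [[-0.557, 0.83, 0.003], [0.83, 0.557, 0.002], [-0.001, 0.004, -1.0]]
ft_force: [-0.1, -0.1, 0.6]
opening: 0.0002
gripper_force: 0.0
```

```bash
python3 - <<'E'
from h import *
s=observe();print(s["clock"],s["eef_pos"],s["ft_force"])
C=np.array([.547,.140])
for a in list(range(120,176,5)):
    t=np.radians(a);p=C+.095*np.array([np.cos(t),np.sin(t)])+.0215*np.array([np.sin(t),-np.cos(t)])
    print(a,p.round(4),(p-[.528,.241]).round(4),"turn",a-90-33.9)
cv2.imwrite("pics/t1.png",cv2.resize(optics.capture("top")[165:265,190:320,::-1],None,fx=6,fy=6,interpolation=cv2.INTER_CUBIC))
E
```

```text
2.2667 [0.52959152 0.24242074 0.08034958] [-0.09644024 -0.14482342  0.56103771]
120 [0.5181 0.233 ] [-0.0099 -0.008 ] turn -3.8999999999999986
125 [0.5101 0.2302] [-0.0179 -0.0108] turn 1.1000000000000014
130 [0.5024 0.2266] [-0.0256 -0.0144] turn 6.100000000000001
135 [0.495  0.2224] [-0.033  -0.0186] turn 11.100000000000001
140 [0.488  0.2175] [-0.04   -0.0235] turn 16.1
145 [0.4815 0.2121] [-0.0465 -0.0289] turn 21.1
150 [0.4755 0.2061] [-0.0525 -0.0349] turn 26.1
155 [0.47   0.1996] [-0.058  -0.0414] turn 31.1
160 [0.4651 0.1927] [-0.0629 -0.0483] turn 36.1
165 [0.4608 0.1854] [-0.0672 -0.0556] turn 41.1
170 [0.4572 0.1777] [-0.0708 -0.0633] turn 46.1
175 [0.4542 0.1697] [-0.0738 -0.0713] turn 51.1
```

View pics/t1.png

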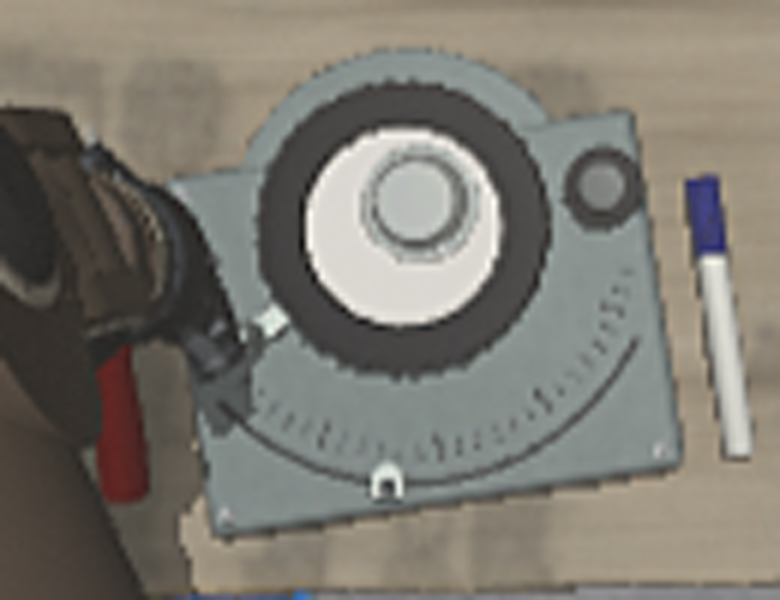

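The gripper is clear on the left of the pin, with the lever root still visible at (272,320). I'll start pushing.

{"method": "servo_tool", "body": {"linear": [[-0.003,-0.002,-0.002],[-0.006,-0.004,-0.002],[-0.009,-0.006,-0.002],[-0.012,-0.008,-0.002],[-0.015,-0.0095,-0.002],[-0.018,-0.011,-0.002],[-0.021,-0.0125,-0.002],[-0.0235,-0.014,-0.002],[-0.0255,-0.0145,-0.002],[-0.0255,-0.0145,-0.002]], "turn": [0,0,0,0,1,2,3,4,6,6], "hand": [0,0,0,0,0,0,0,0,0,0]}}

```text
clock: 3.15
eef_pos: [0.5026, 0.2271, 0.0755]
tcp_rot: [[-0.642, 0.766, 0.0], [0.766, 0.642, -0.0], [-0.0, 0.0, -1.0]]
ft_force: [2.0, -0.4, -0.5]
opening: 0.0002
gripper_force: 0.4
```

{"method": "servo_tool", "body": {"linear": [[-0.003,-0.0016,0],[-0.006,-0.0033,0],[-0.0088,-0.0052,0],[-0.0116,-0.0071,0],[-0.0144,-0.0091,0],[-0.017,-0.0113,0],[-0.0196,-0.0134,0],[-0.0221,-0.0157,0],[-0.0245,-0.0181,0],[-0.0269,-0.0205,0]], "turn": [2,4,6,8,10,12,14,16,18,20], "hand": [0,0,0,0,0,0,0,0,0,0]}}

```text
clock: 3.98
eef_pos: [0.4762, 0.2069, 0.0755]
tcp_rot: [[-0.866, 0.501, 0.001], [0.501, 0.866, 0.001], [-0.0, 0.001, -1.0]]
ft_force: [2.5, 1.8, -0.5]
opening: -0.0002
gripper_force: 1.2
```

```bash
python3 - <<'E'
from h import *
s=observe();print(s["clock"],s["eef_pos"],s["ft_force"])
cv2.imwrite("pics/t2.png",cv2.resize(optics.capture("top")[165:265,190:320,::-1],None,fx=6,fy=6,interpolation=cv2.INTER_CUBIC))
E
```

```text
3.9833 [0.47615583 0.20693568 0.07550211] [ 2.45351601  1.81517928 -0.45867518]
```

View pics/t2.png

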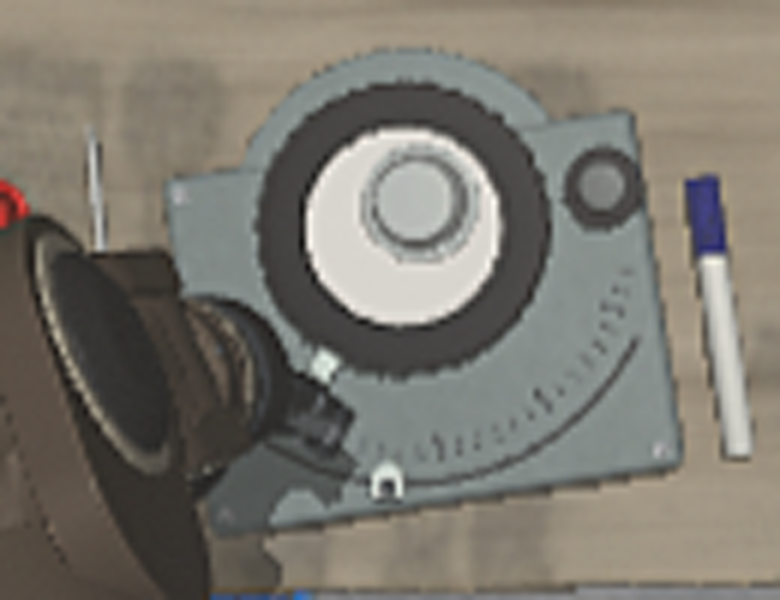

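The lever root at (325,364) is at about 150°, so the ring is following the commanded path. I'll continue to 170°, then slow down to 174°.

{"method": "servo_tool", "body": {"linear": [[-0.0022,-0.0026,0],[-0.0044,-0.0052,0],[-0.0065,-0.0079,0],[-0.0084,-0.0106,0],[-0.0104,-0.0134,0],[-0.0121,-0.0163,0],[-0.0138,-0.0192,0],[-0.0154,-0.0222,0],[-0.0169,-0.0253,0],[-0.0183,-0.0284,0]], "turn": [2,4,6,8,10,12,14,16,18,20], "hand": [0,0,0,0,0,0,0,0,0,0]}}

```text
clock: 4.87
eef_pos: [0.4578, 0.1786, 0.0755]
tcp_rot: [[-0.985, 0.175, 0.001], [0.175, 0.985, 0.001], [-0.0, 0.001, -1.0]]
ft_force: [1.9, 1.5, -0.8]
opening: 0.0004
gripper_force: 1.2
```

{"method": "servo_tool", "body": {"linear": [[-0.0005,-0.0012,0],[-0.001,-0.0024,0],[-0.0015,-0.0037,0],[-0.002,-0.005,0],[-0.0024,-0.0063,0],[-0.0024,-0.0063,0],[-0.0024,-0.0063,0],[-0.0024,-0.0063,0],[-0.0024,0,0],[-0.0024,0.01,0]], "turn": [1,2,3,4,4,4,4,4,4,4], "hand": [0,0,0,0,0,0,0,0,0,0]}}

```text
clock: 5.7
eef_pos: [0.4546, 0.188, 0.075]
tcp_rot: [[-0.994, 0.108, -0.001], [0.108, 0.994, -0.001], [0.001, -0.001, -1.0]]
ft_force: [0.4, -0.0, -0.4]
opening: 0.0
gripper_force: 0.0
```

{"method": "servo_tool", "body": {"linear": [[0,0.02,0],[0,0.035,0],[0,0.05,0.02],[0,0.07,0.04],[0,0.07,0.04]], "turn": [0,0,0,0,0], "hand": [0,0,0,0,0]}}

```text
clock: 6.12
eef_pos: [0.4566, 0.2624, 0.1186]
tcp_rot: [[-0.995, 0.104, 0.004], [0.104, 0.995, 0.003], [-0.004, 0.004, -1.0]]
ft_force: [0.3, 1.3, 0.4]
opening: 0.0002
gripper_force: 0.0
```

```bash
python3 - <<'E'
from h import *
s=observe();print(s["clock"],s["eef_pos"],s["ft_force"])
im=np.mean([optics.capture("top").astype(float) for _ in range(4)],0).astype(np.uint8)
cv2.imwrite("pics/t3f.png",im[:,:,::-1])
cv2.imwrite("pics/t3.png",cv2.resize(im[200:256,225:290,::-1],None,fx=10,fy=10,interpolation=cv2.INTER_CUBIC))
E
```

```text
6.1167 [0.45658878 0.26235559 0.11856703] [0.27065335 1.31215344 0.35907968]
```

View pics/t3.png

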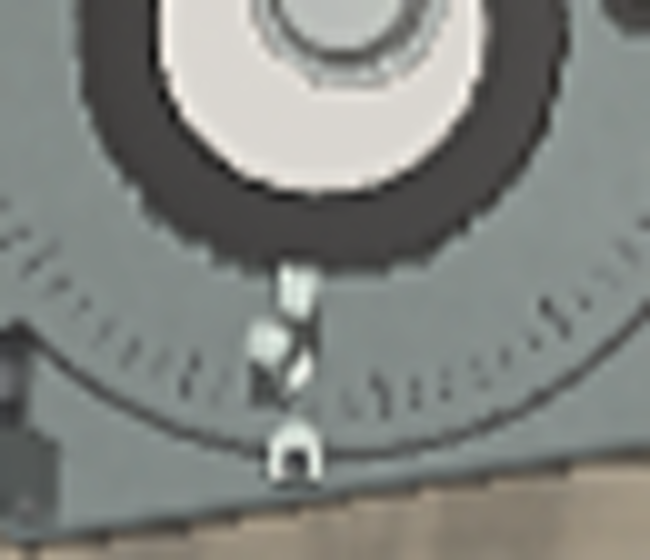

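The lever now points almost at the index. In this crop the root is at (297,290), the pin top at (267,337), the lever end near (293,390) and the index at (295,455). I'll compare the angles.

```bash
python3 - <<'E'
from h import *
im=cv2.imread("pics/t3f.png")[:,:,::-1]
e=ringc(im);C0=pt("top",e[0][0]+190,e[0][1]+165,.042)
w=cv2.inRange(im[165:265,190:320],(190,180,175),(255,255,255));n,l,s,c=cv2.connectedComponentsWithStats(w)
wn=max(cv2.findContours((l==1+np.argmax(s[1:,4])).astype(np.uint8),0,1)[0],key=cv2.contourArea)
ew=cv2.fitEllipse(cv2.convexHull(wn));Cw=pt("top",ew[0][0]+190,ew[0][1]+165,.039)
print(C0,Cw,ew)
f=lambda u,v,z:pt("top",(u+.5)/10-.5+225,(v+.5)/10-.5+200,z)
for nm,u,v,z in[("root",297,288,.040),("pin",267,337,.086),("tip",294,388,.037),("index",295,458,.034),("idx point",296,425,.034)]:
  p=f(u,v,z)
  for C in(C0,Cw):
    d=(p-C)[:2];print(nm,np.hypot(*d).round(4),np.degrees(np.arctan2(d[1],d[0])).round(2))
C=(C0+Cw)/2
pj=lambda a,r,z:((px("top",[C[0]+r*np.cos(a),C[1]+r*np.sin(a),z])-[225,200]+.5)*10-.5).round(0)
for a in(172,174,176,178):
  t=np.radians(a);print(a,"pin",pj(t,.095,.086),"root",pj(t,.08,.04),"tip",pj(t,.114,.036),"idx",pj(t,.120,.034),pj(t,.13,.034))
E
```

```text
[0.42377955 0.31628668 0.042     ] [0.54740574 0.1406664  0.039     ] ((66.70834350585938, 37.40250015258789), (31.739675521850586, 32.390132904052734), 59.92795181274414)
root 0.1728 -75.32
root 0.0803 173.93
pin 0.1687 -79.37
pin 0.093 173.93
tip 0.1658 -85.52
tip 0.1112 174.67
index 0.1651 -93.05
index 0.1329 175.34
idx point 0.1653 -89.53
idx point 0.1227 175.16
172 pin [-39. 559.] root [  5. 494.] tip [ -6. 603.] idx [ -7. 621.] [-11. 654.]
174 pin [-28. 560.] root [ 14. 495.] tip [  7. 604.] idx [  7. 623.] [  4. 655.]
176 pin [-17. 560.] root [ 23. 495.] tip [ 20. 605.] idx [ 20. 624.] [ 18. 656.]
178 pin [ -5. 561.] root [ 32. 496.] tip [ 33. 605.] idx [ 34. 624.] [ 33. 657.]
```

The lever is at about 174° and the index at about 175.3°, well inside the tolerance. Next is the button.

{"method": "servo_tool", "body": {"linear": [[0,0,0.04],[0,0,0.08],[0.017,-0.036,0.085],[0.034,-0.072,0.085],[0.051,-0.108,0.085],[0.068,-0.144,0.085],[0.085,-0.18,0.085],[0.1,-0.21,0.085],[0.111,-0.221,0.085],[0.111,-0.221,0.085]], "turn": [0,0,0,0,0,0,0,0,0,0], "hand": [0,0,0,0,0,0,0,0,0,0]}}

```text
clock: 7.15
eef_pos: [0.5671, 0.0341, 0.1988]
tcp_rot: [[-0.994, 0.112, -0.002], [0.112, 0.994, -0.001], [0.002, -0.001, -1.0]]
ft_force: [0.0, 0.7, 0.1]
opening: -0.0001
gripper_force: 0.0
```

{"method": "servo_tool", "body": {"linear": [[0,0,-0.03],[0,0,-0.06],[0,0,-0.09],[0,0,-0.11],[0,0,-0.11],[0,0,-0.11],[0,0,-0.11]], "turn": [0,0,0,0,0,0,0], "hand": [0,0,0,0,0,0,0]}}

```text
clock: 7.73
eef_pos: [0.5664, 0.0379, 0.0914]
tcp_rot: [[-0.994, 0.106, 0.001], [0.106, 0.994, 0.0], [-0.001, 0.0, -1.0]]
ft_force: [-1.2, -1.4, -0.2]
opening: 0.0002
gripper_force: 0.0
```

```bash
python3 - <<'E'
from h import *
s=observe();print(s["clock"],s["eef_pos"],s["ft_force"])
im=optics.capture("scene")
cv2.imwrite("pics/s4.png",cv2.resize(im[150:235,235:340,::-1],None,fx=7,fy=7,interpolation=cv2.INTER_CUBIC))
E
```

```text
7.7333 [0.56643163 0.03786064 0.09143849] [-1.23257786 -1.4142829  -0.19291021]
```

View pics/s4.png

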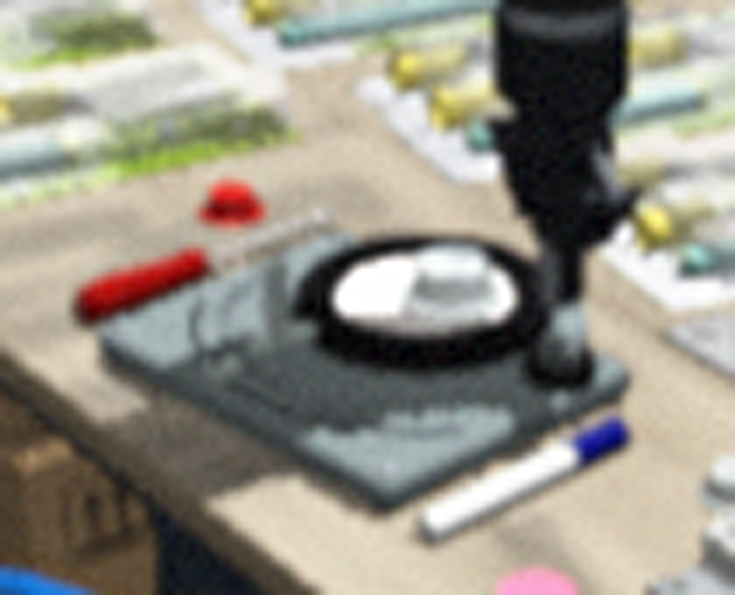

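The fingertips are right above the button at about (565,325), and its top stands well proud of the housing. I'll lower slowly.

{"method": "servo_tool", "body": {"linear": [[0,0,-0.003],[0,0,-0.006],[0,0,-0.009],[0,0,-0.012],[0,0,-0.014],[0,0,-0.016],[0,0,-0.018],[0,0,-0.02],[0,0,-0.02],[0,0,-0.02]], "turn": [0,0,0,0,0,0,0,0,0,0], "hand": [0,0,0,0,0,0,0,0,0,0]}}

```text
clock: 8.62
eef_pos: [0.5661, 0.0373, 0.0701]
tcp_rot: [[-0.994, 0.107, -0.0], [0.107, 0.994, 0.0], [0.0, -0.0, -1.0]]
ft_force: [0.5, 0.7, 0.3]
opening: -0.0001
gripper_force: 0.0
```

Tips are at 0.048 with no contact yet.

{"method": "servo_tool", "body": {"linear": [[0,0,-0.001],[0,0,-0.002],[0,0,-0.003],[0,0,-0.004],[0,0,-0.005],[0,0,-0.005],[0,0,-0.005]], "turn": [0,0,0,0,0,0,0], "hand": [0,0,0,0,0,0,0]}}

```text
clock: 9.2
eef_pos: [0.5663, 0.0373, 0.0655]
tcp_rot: [[-0.994, 0.107, 0.0], [0.107, 0.994, 0.0], [-0.0, 0.0, -1.0]]
ft_force: [-0.4, 0.3, 2.4]
opening: -0.0004
gripper_force: 1.4
```

{"method": "servo_tool", "body": {"linear": [[0,0,-0.001],[0,0,-0.002],[0,0,-0.003],[0,0,-0.003],[0,0,-0.003]], "turn": [0,0,0,0,0], "hand": [0,0,0,0,0]}}

```text
clock: 9.62
eef_pos: [0.5663, 0.0373, 0.0625]
tcp_rot: [[-0.994, 0.107, 0.0], [0.107, 0.994, 0.0], [-0.0, 0.0, -1.0]]
ft_force: [-0.5, -0.2, 4.9]
opening: 0.0003
gripper_force: 2.3
```

{"method": "servo_tool", "body": {"linear": [[0,0,-0.0005],[0,0,-0.001],[0,0,-0.0015],[0,0,-0.0015],[0,0,-0.0015],[0,0,-0.0015]], "turn": [0,0,0,0,0,0], "hand": [0,0,0,0,0,0]}}

```text
clock: 10.12
eef_pos: [0.5664, 0.0373, 0.062]
tcp_rot: [[-0.994, 0.107, 0.001], [0.107, 0.994, 0.0], [-0.001, 0.0, -1.0]]
ft_force: [-3.5, -0.4, 12.4]
opening: -0.0
gripper_force: 5.8
```

The force rose linearly over about 6 mm and then jumped to 12 N, so the button is at its stop. I'll lift clear and check.

{"method": "servo_tool", "body": {"linear": [[0,0,0.005],[0,0,0.015],[0,0,0.04],[0,0,0.08],[0,0,0.12],[-0.02,-0.03,0.15],[-0.05,-0.06,0.17],[-0.09,-0.07,0.17],[-0.13,-0.07,0.17],[-0.17,-0.07,0.17]], "turn": [0,0,0,0,0,0,0,0,0,0], "hand": [0,0,0,0,0,0,0,0,0,0]}}

```text
clock: 10.95
eef_pos: [0.3986, -0.0335, 0.2311]
tcp_rot: [[-0.994, 0.108, 0.0], [0.108, 0.994, -0.0], [-0.0, -0.0, -1.0]]
ft_force: [-0.9, 0.8, 0.8]
opening: 0.0003
gripper_force: 0.0
```

{"method": "servo_tool", "body": {"linear": [[-0.03,-0.03,0],[-0.06,-0.06,0],[-0.09,-0.09,0],[-0.09,-0.09,0],[-0.09,-0.09,0],[-0.09,-0.09,0]], "turn": [0,0,0,0,0,0], "hand": [0,0,0,0,0,0]}}

```text
clock: 11.45
eef_pos: [0.3102, -0.1228, 0.231]
tcp_rot: [[-0.994, 0.108, 0.001], [0.108, 0.994, 0.0], [-0.001, 0.0, -1.0]]
ft_force: [-0.1, -0.3, -1.0]
opening: -0.0
gripper_force: 0.0
```

```bash
python3 - <<'E'
from h import *
s=observe();print(s["clock"],s["eef_pos"],s["ft_force"])
im=optics.capture("top")
cv2.imwrite("pics/t5.png",cv2.resize(im[165:265,190:320,::-1],None,fx=6,fy=6,interpolation=cv2.INTER_CUBIC))
E
```

```text
11.45 [ 0.31022031 -0.12283298  0.23098993] [-0.10377883 -0.27505861 -0.95703535]
```

View pics/t5.png

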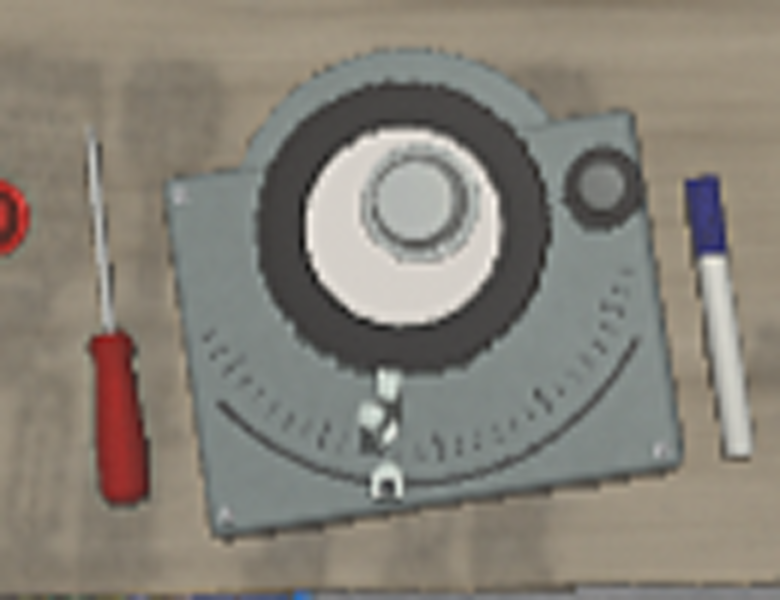

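The lever at (387,400) lines up with the index at (388,483). The button is up, the cup at (415,202) hasn't moved, nothing else has been disturbed, and the arm is clear.

```bash
python3 -c "
from bench import env
print(env.close_job())"
```

```text
the job is handed in; nothing more can be done
None
```

I turned the lever into line with the index (about 1° off by camera, limit 3.4°), pressed the lamp button to its stop and let it come up, moved the arm clear and handed the job in at about 11.5 s; no verdict was returned.

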